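Unpack the wash bottle from the full crate

TASK

Lift the tall wash bottle from the middle place of the packed grey crate straight up and out, clear of the jars that touch it on all sides, and stand it upright in the middle of the small steel tray. Set it down in the tray, do not drop it, and leave the other tall bottle in its corner of the crate.

Things in the scene. Friction and masses are not known exactly. Their poses are not given: they have to be found in the camera images.
- wash_bottle: Pale white wash bottle, 168 mm tall, upright in the crate's middle place; rigid, 0.2 to 0.37 kg. Round body 62 mm in diameter up to about 112 mm, then a sloping shoulder to a narrow fixed cap, 30 mm in diameter with upright sides, from 134 to 168 mm above the underside. Origin: centre of the underside; z up to the cap. Any yaw.
- crate: Grey open plastic crate, fixed, 197 mm square (207 over its rim), 62 mm high, walls and floor 4 mm, turned up to 20 degrees. Origin: centre of the underside; x, y along its sides, z up. Three rows of three vessels stand in it 63 mm apart, touching: the wash bottle in the middle, the corner bottle in a corner, and low wide-lidded jars and cups, 62 mm across, none higher than 73 mm above the bench.
- corner_bottle: The other tall bottle in the crate, to be left alone: 60 mm in diameter, 158 mm tall, with a 32 mm cap; stands in one of the four corner places. Origin: centre of the underside; z up.
- tray_in (a point): Middle of the inner floor of the small square steel tray, where the wash bottle goes. The tray is fixed to the bench, 120 mm square outside, with a floor 2 mm thick (this point is 2 mm above the bench) and a rim 12 mm high and 2 mm thick; x and y run along its sides, z up.
Mind the look-alikes: they are no part of the job. Leave any orange look-alike of the wash_bottle alone.

How it is judged:
By the outcome, as a careful person would: the job done as asked, in the order asked, and still so for the second after the job is handed in, with the robot touching nothing.
It also fails if it takes over 45 s, if anything falls off the work surface, if the arm or the gripper's body presses on something with over 40 N, if the wrist force passes 120 N, or if a joint passes its speed limit or range.

ROBOT

A 6-joint arm with a two-finger parallel gripper is mounted at the origin on a cart in front of the work surface, level with it; the furniture and walls round the work are solid. World frame = base frame: x ahead of the robot, y to its left, z up, the work surface at z = 0. Lengths are in mm, angles in rad, forces in N, time in s.
With the tool pointing down it reaches from about 350 to 875 mm from the base axis. Payload 4.2 kg.
Tool frame: the origin (TCP) lies between the finger pads; the fingertips stand 11 mm ahead of it and the grasp point (between the pads) lies 8 mm behind it; z points along the fingers, y is the direction in which the jaws open and shut (so a half turn about z gives the same grasp; the last joint's range is limited). The gripper opens to 85 mm and grips with 20 to 120 N. Pads are 22 mm wide; open, the fingers measure 114 mm over their backs; the gripper's body (76 mm by 85 mm) begins 54 mm behind the grasp point. The pads swing forward as they close: fully open they stand 13 mm farther back than shut.
Start: joints at [1.596, 0.385, 0.008, 0, -1.194, -0.259], TCP at [144.766, 607.982, 242.312] pointing down, gripper open.
Joint ranges: [-3.14, 3.14], [-1.21, 2.06], [-1.07, 1.41], [-3.16, 2.05], [-2.99, -0.16], [-3.1, 3.1]. Speed limits (rad/s): [2.79, 2.79, 3.14, 3.14, 3.14, 3.14].

INTERFACE

Orientations are given as a unit quaternion [x, y, z, w].
In Python, from bench import * gives the robot as it stands.
- The arm moves only by the tool servo_tool, never from a script. Its argument "rows" is a list of rows, each a list of 7 numbers: the opening, from 0 (shut) to 1 (fully open), then the shift along the tool's x, y, z in cm, then the turn, a rotation vector about the tool's x, y, z in degrees. A call has 1 to 12 rows; each row shifts and turns the commanded pose from where the row before left it, along the tool's axes as they then stand; what a row does not reach is not made up. A row lasts 1/10 s, in which the tool goes at most 50 mm and 8.59 degrees, less where a joint would pass 70% of its speed; a pose out of reach is approached as far as the arm can. A call is refused whole if a number of a shift passes 5 or a number of a turn 8.59, either way. A call with a gripper value outside its range is refused whole. The fingers move at their own pace and stop on an object; the grip force is fixed at half the most. Time passes only in rows, so rows that do not move let the fingers close. It gives the time, the measured TCP pose, the force and the opening at its end, in the units of the state.
- read_state(): the state, without advancing time (a new reading comes with each control period).
- get_image(name): name is "scene" or "top" or "wrist"; returns a dict with "image" (420x560x3 uint8, red, green, blue), "mtx" (3x3 intrinsics, pixels), "extrinsics" (4x4, takes a point from camera to world coordinates). Camera axes: x right, y up, looking along -z (the intrinsics and any distortion apply to the point x, -y, -z); pixel columns grow to the right and rows downward; lengths in mm; the calibration is good to about 2 mm. The wrist camera is an equidistant fisheye: a pixel r from the principal point sees the ray r / f radians off the axis. A picture is of the moment at which its call begins. There is no depth.
- job_done(): hands the job in, once; it reports no verdict.
The state is a dict: "clock": time; "joints": joint angles; "joint_vel": joint speeds; "joint_efforts": joint torques, N m; "position": TCP position; "ee_rot": TCP orientation; "contact_force": force on the tool from outside, world axes, zero at the start; "wrist_torque": the same for the moment, N m; "gripper_width": finger opening in mm.
Only numpy, scipy, OpenCV 4.12 (cv2) and the standard library are available. Lean on these libraries where they do the work, as an engineer would, in place of code of your own. Each camera call takes 0.05 s, during which the arm holds its last target. There are 200 camera calls.

## Working session

There is one attempt and no reset: what is moved stays moved. The work goes in short steps, Python scripts to look and compute and a tool call to move; the robot and the scene stay as the last step left them, time stands still between calls to the robot, and variables do not carry over. Pictures are saved under pics/ and viewed, about 8 in all and at most 12, crops included, and the job is handed in when it is done.

Besides the shell and the picture viewer there is one more tool, called after "Call:" by a JSON object that holds its "fn" and its "kwargs". servo_tool: Moves the arm, as the interface text tells. Its arguments: {"type":"object","properties":{"rows":{"type":"array","items":{"type":"array","items":{"type":"number"}}}},"required":["rows"]}

```bash
mkdir -p pics; python3 - <<'E'
from bench import *
import cv2,numpy as np,pickle
d={n:get_image(n) for n in("scene","top")}
pickle.dump(d,open('d0.pkl','wb'))
for n in d:
    cv2.imwrite(f'pics/{n}0.png',d[n]['image'][:,:,::-1]);print(n,d[n]['mtx'].round(1).tolist(),d[n]['extrinsics'].round(3).tolist(),[k for k in d[n]])
print(read_state())
E
```

```text
scene [[484.0, 0.0, 283.6], [0.0, 484.0, 201.1], [0.0, 0.0, 1.0]] [[-0.664, 0.329, -0.672, -189.48], [-0.748, -0.313, 0.586, 621.635], [-0.017, 0.891, 0.454, 501.54], [0.0, 0.0, 0.0, 1.0]] ['image', 'mtx', 'extrinsics']
top [[480.9, 0.0, 277.4], [0.0, 480.9, 205.4], [0.0, 0.0, 1.0]] [[0.009, 0.993, -0.114, 353.445], [-0.998, 0.002, -0.061, -48.881], [-0.061, 0.115, 0.992, 1205.335], [0.0, 0.0, 0.0, 1.0]] ['image', 'mtx', 'extrinsics']
{'clock': 0.1, 'joints': array([ 1.59556671e+00,  3.85484858e-01,  6.76727938e-03, -4.24061337e-04,
       -1.19400895e+00, -2.58622448e-01]), 'joint_vel': array([-0.00032444, -0.00306454,  0.00483416,  0.00163506, -0.0011958 ,
       -0.00074696]), 'joint_efforts': array([-7.17225430e-04, -3.93325818e+01,  1.88926631e+01,  4.19798031e+00,
       -2.62511297e-03,  6.45563560e-06]), 'position': array([144.68461081, 607.50969743, 241.3313147 ]), 'ee_rot': array([ 9.93162328e-01, -1.16737397e-01, -5.88121543e-05,  9.83261779e-04]), 'contact_force': array([-0.25580444,  0.09328492,  0.4971704 ]), 'wrist_torque': array([-0.01789937,  0.00663497,  0.03040975]), 'gripper_width': 85.50793374098515}
```

View pics/top0.png

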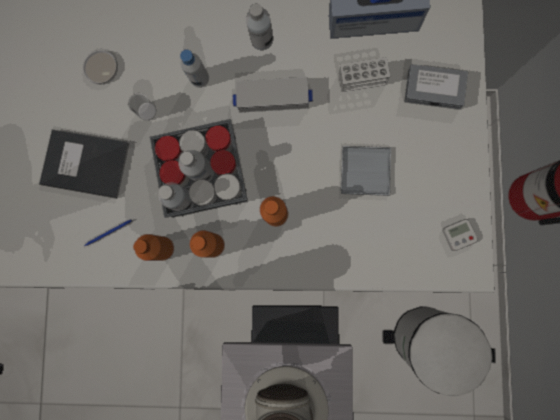

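View pics/scene0.png

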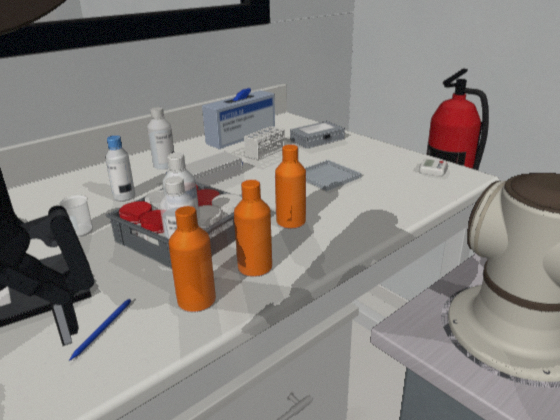

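The top view shows the packed crate at about (198,168). The candidates are:
- the pale middle bottle, cap at (188,158)
- the pale corner bottle, cap at (166,190)
- the pale bottle outside the crate at (258,25)
- the blue-capped bottle at (190,65)
- three orange look-alikes, at (150,247), (205,243) and (272,208)

I choose the middle pale bottle. The tray is at (367,170). One close crop will check this.

```bash
cat > h.py <<'E'
import numpy as np
def cast(im,px,z,):
    K,E=im['mtx'],im['extrinsics']
    px=np.atleast_2d(px).astype(float)
    d=np.c_[(px[:,0]-K[0,2])/K[0,0],-(px[:,1]-K[1,2])/K[1,1],-np.ones(len(px))]@E[:3,:3].T
    o=E[:3,3]
    return o+d*((z-o[2])/d[:,2])[:,None]
def proj(im,P):
    K,E=im['mtx'],im['extrinsics']
    c=(np.atleast_2d(P)-E[:3,3])@E[:3,:3]
    return np.c_[K[0,2]+K[0,0]*c[:,0]/-c[:,2],K[1,2]-K[1,1]*c[:,1]/-c[:,2]]
E
python3 - <<'E'
import pickle,cv2,numpy as np
from h import *
d=pickle.load(open('d0.pkl','rb'))
t=d['top'];s=d['scene']
a=cv2.resize(t['image'][112:222,142:252],None,fx=5,fy=5,interpolation=cv2.INTER_CUBIC)
b=cv2.resize(t['image'][140:200,335:395],None,fx=4,fy=4,interpolation=cv2.INTER_CUBIC)
c=cv2.resize(s['image'][145:265,105:225],None,fx=2,fy=2,interpolation=cv2.INTER_CUBIC)
o=np.zeros((550,800,3),np.uint8);o[:,:550]=a;o[:240,555:795]=b;o[250:490,555:795]=c
cv2.imwrite('pics/crop.png',o[:,:,::-1])
print(cast(t,[188,158],168),cast(t,[367,170],2),cast(t,[166,190],158))
E
```

```text
[[578.89031289 215.69929651 168.        ]] [[ 582.29270089 -199.452372      2.        ]] [[508.39346776 265.89499684 158.        ]]
```

View pics/crop.png

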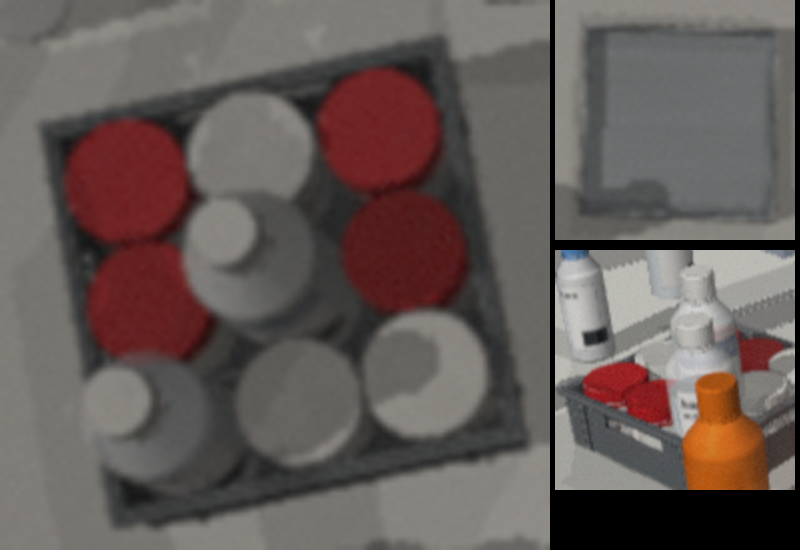

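The crop shows the pale, 30 mm-capped bottle in the middle place, cap top at crop (224,231), so about (186.7,158.1). The second tall pale bottle is in the near-left corner, cap at (165.5,192). The tray's outer corners are clear.

```bash
cat >> h.py <<'E'
from scipy.spatial.transform import Rotation as R
def go(st,xy,z,yawdir=None):
    """tool-frame shift (cm) and z-turn to target; yawdir = world jaw dir"""
    r=R.from_quat(st['ee_rot']); d=np.r_[xy,z]-st['position']
    print('tool shift cm',(r.inv().apply(d)/10).round(2))
    if yawdir is not None:
        v=r.inv().apply(np.r_[yawdir,0]);a=np.degrees(np.arctan2(-v[0],v[1]));a=(a+90)%180-90
        print('turn z',a.round(1),'or other way',(a-180*np.sign(a)).round(1))
    m=r.as_matrix();print('axes x,y,z',m.T.round(3).tolist())
E
python3 - <<'E'
import pickle,cv2
from h import *
from bench import *
d=pickle.load(open('d0.pkl','rb'));t=d['top'];s=d['scene']
T=lambda p,x0,y0,f,ox=0:[((np.array(p)[:,0]-ox+.5)/f-.5+x0),((np.array(p)[:,1]+.5)/f-.5+y0)]
f=lambda *a:np.array(T(*a)).T
cr=cast(t,f([(40,123),(443,38),(527,443),(115,527)],142,112,5),62)
print('crate',cr.round(1).tolist(),cr.mean(0).round(1),np.linalg.norm(np.diff(cr,axis=0),axis=1).round(1))
tr=cast(t,f([(583,23),(776,28),(775,219),(580,213)],335,140,4,555),12)
print('tray',tr.mean(0).round(1),np.linalg.norm(np.diff(tr,axis=0),axis=1).round(1))
c=cast(t,f([(224,231),(118,401)],142,112,5),168)
print('cap',c.round(1))
# scene cap top centre: two-view check
print('scene cast',cast(s,f([(694,25),],105,145,2,555).round(2)-[[0,0]],168), 'proj scene',proj(s,c))
# scene: crop rows begin at 250
st=read_state();w=c[0,:2];cc=cast(t,f([(118,401)],142,112,5),158)[0]
u=cc[:2]-w;print('corner',cc,np.linalg.norm(u));u/=np.linalg.norm(u)
go(st,w,240,[-u[1],u[0]])
for p in([150,247],[205,243],[272,208],[258,10],[187,56]):print(p,cast(t,p,165).round())
E
```

```text
crate [[657.4, 340.9, 62.0], [698.8, 140.3, 62.0], [497.7, 95.4, 62.0], [456.4, 295.8, 62.0]] [577.6 218.1  62. ] [204.8 206.  204.6]
tray [ 581.2 -194.3   12. ] [120.  120.6 119.9]
cap [[579.4 219.3 168. ]
 [502.9 264.5 168. ]]
scene cast [[579.96202517 219.34797371 168.        ]] proj scene [[174.42639953 157.33338424]
 [174.07137915 176.25369396]]
corner [504.32741533 267.56660875 158.        ] 89.2022091245258
tool shift cm [51.28 27.68  0.19]
turn z 19.3 or other way -160.7
axes x,y,z [[0.973, -0.232, 0.0], [-0.232, -0.973, 0.002], [-0.0, -0.002, -1.0]]
[150, 247] [[381. 295. 165.]]
[205, 243] [[390. 173. 165.]]
[272, 208] [[468.  27. 165.]]
[258, 10] [[925.  64. 165.]]
[187, 56] [[817. 226. 165.]]
```

The checks agree. The cap is at (579.4, 219.3), and the scene view gives (580.0, 219.3). It sits 2 mm from the crate centre, the crate and tray sides come out at 205 and 120 mm, and the corner bottle is 89 mm away on the diagonal. I'll move above it.

Call:
{"fn": "servo_tool", "kwargs": {"rows": [[1,2,1.1,0,0,0,0],[1,3.9,2.1,0,0,0,0],[1,4,2.2,0,0,0,0],[1,4,2.2,0,0,0,0],[1,4,2.2,0,0,0,0],[1,4,2.2,0,0,0,0],[1,4,2.2,0,0,0,0],[1,4,2.2,0,0,0,0],[1,4,2.2,0,0,0,0],[1,4,2.2,0,0,0,0],[1,4,2.2,0,0,0,0],[1,4,2.1,0,0,0,0]]}}

```text
clock: 1.3
position: [534.0, 254.9, 242.2]
ee_rot: [0.993, -0.117, -0.0, 0.0]
contact_force: [0.7, 0.3, 0.5]
gripper_width: 85.3
```

Call:
{"fn": "servo_tool", "kwargs": {"rows": [[1,3.4,1.8,0,0,0,0],[1,2,1,0,0,0,0],[1,0,0,0,0,0,6.5],[1,0,0,0,0,0,6.5],[1,0,0,0,0,0,6.3],[1,0,0,0,0,0,0]]}}

```text
clock: 1.9
position: [578.9, 216.6, 242.0]
ee_rot: [0.959, -0.282, -0.0, 0.0]
contact_force: [0.1, 0.3, -0.7]
gripper_width: 85.2
```

```bash
python3 - <<'E'
import cv2
from h import *
from bench import *
st=read_state();print(st['clock'],st['position'],st['joints'].round(2),st['contact_force'])
go(st,[579.6,219.3],148,[.508,.861])
w=get_image('wrist');cv2.imwrite('pics/wrist1.png',w['image'][:,:,::-1])
print(w['mtx'].round(1).tolist(),w['extrinsics'].round(3).tolist())
E=w['extrinsics'];c=(np.array([[579.6,219.3,168]])-E[:3,3])@E[:3,:3];p=np.c_[c[:,0],-c[:,1]];r=np.linalg.norm(p,axis=1);th=np.arctan2(r,-c[:,2])
print('expected px',p/r[:,None]*th[:,None]*w['mtx'][0,0]+w['mtx'][:2,2])
E
```

```text
1.9 [578.89973823 216.58758623 241.95147944] [ 0.62  0.37 -0.01 -0.   -1.19  0.38] [ 0.12118918  0.31597234 -0.70860477]
tool shift cm [-0.08 -0.27  9.39]
turn z -2.2 or other way 177.8
axes x,y,z [[0.841, -0.541, -0.001], [-0.541, -0.841, 0.001], [-0.001, -0.0, -1.0]]
[[325.2, 0.0, 277.0], [0.0, 325.2, 211.9], [0.0, 0.0, 1.0]] [[-0.54, 0.806, 0.243, 640.112], [-0.842, -0.518, -0.153, 177.719], [0.002, -0.287, 0.958, 373.945], [0.0, 0.0, 0.0, 1.0]]
expected px [[272.87070835 228.49672837]]
```

View pics/wrist1.png

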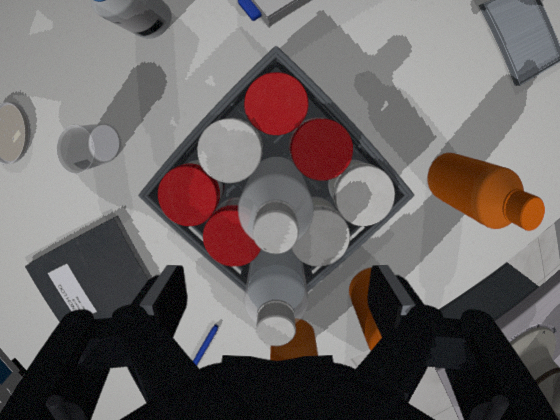

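The wrist view shows the wash bottle's cap top at (276,228), against an expected (273,228), so about 2 mm of offset along the jaw axis. The corner bottle's cap at (276,320) lies between the finger planes and clear of them. I'll split the difference, descend and close.

Call:
{"fn": "servo_tool", "kwargs": {"rows": [[1,-0.1,-0.15,1,0,0,0],[1,0,0,2,0,0,0],[1,0,0,2,0,0,0],[1,0,0,2,0,0,0],[1,0,0,1.4,0,0,0],[1,0,0,0.7,0,0,0],[1,0,0,0.3,0,0,0],[1,0,0,0,0,0,0]]}}

```text
clock: 2.75
position: [579.1, 219.6, 148.2]
ee_rot: [0.96, -0.281, -0.0, 0.0]
contact_force: [0.5, 0.5, -0.7]
gripper_width: 85.7
```

Call:
{"fn": "servo_tool", "kwargs": {"rows": [[0.5,0,0,0,0,0,0],[0.4,0,0,0,0,0,0],[0.3,0,0,0,0,0,0],[0.2,0,0,0,0,0,0],[0.1,0,0,0,0,0,0],[0,0,0,0,0,0,0],[0,0,0,0,0,0,0],[0,0,0,0,0,0,0],[0,0,0,0,0,0,0],[0,0,0,0,0,0,0]]}}

```text
clock: 3.75
position: [579.2, 219.3, 148.9]
ee_rot: [0.96, -0.281, 0.0, 0.0]
contact_force: [-1.5, -2.3, 5.6]
gripper_width: 28.3
```

Gripped at 28 mm on the cap, with low side force. I'll lift gently straight up.

Call:
{"fn": "servo_tool", "kwargs": {"rows": [[0,0,0,-0.2,0,0,0],[0,0,0,-0.4,0,0,0],[0,0,0,-0.6,0,0,0],[0,0,0,-0.8,0,0,0]]}}

```text
clock: 4.15
position: [578.8, 219.5, 167.9]
ee_rot: [0.96, -0.282, -0.001, 0.0]
contact_force: [-0.2, 0.0, -3.1]
gripper_width: 28.5
```

Call:
{"fn": "servo_tool", "kwargs": {"rows": [[0,0,0,-1,0,0,0],[0,0,0,-1,0,0,0],[0,0,0,-1,0,0,0],[0,0,0,-1,0,0,0],[0,0,0,-1,0,0,0],[0,0,0,-1,0,0,0],[0,0,0,-1,0,0,0],[0,0,0,0,0,0,0]]}}

```text
clock: 4.95
position: [580.0, 219.9, 240.5]
ee_rot: [0.96, -0.281, 0.001, -0.001]
contact_force: [-0.2, 0.4, -3.5]
gripper_width: 28.2
```

```bash
python3 - <<'E'
import cv2
from bench import *
import numpy as np
print(read_state()['contact_force'])
a=get_image('scene')['image'];b=get_image('wrist')['image']
o=np.hstack([a[100:,60:340],b[:320,60:500]])if 0 else np.hstack([cv2.resize(a[40:320,60:340],(400,400)),cv2.resize(b[:,70:490],(400,400))])
cv2.imwrite('pics/lift.png',o[:,:,::-1])
E
```

```text
[-0.21470563  0.38723068 -3.50823636]
```

View pics/lift.png

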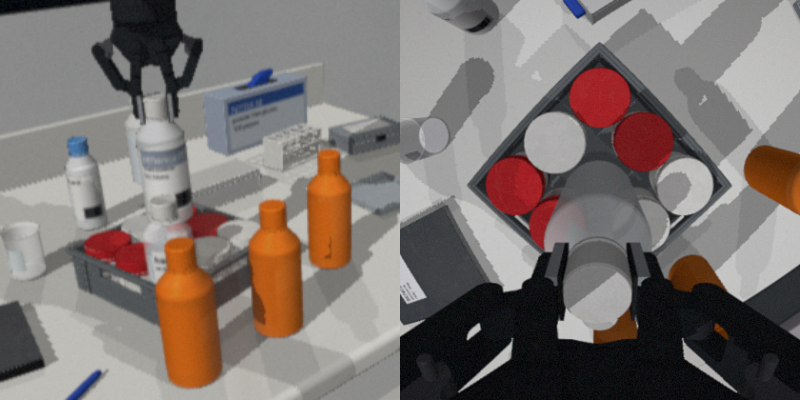

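The left scene view shows the wash bottle hanging upright in the gripper, clear of the crate. The right wrist view shows the other eight vessels still in place. Next I'll raise it further and carry it to the tray.

Call:
{"fn": "servo_tool", "kwargs": {"rows": [[0,0,0,-1,0,0,0],[0,0,0,-2,0,0,0],[0,0,0,-2,0,0,0],[0,0,0,-2,0,0,0],[0,0,0,-1,0,0,0],[0,0,0,-0.5,0,0,0]]}}

```text
clock: 5.65
position: [579.3, 219.6, 324.4]
ee_rot: [0.96, -0.281, 0.0, -0.001]
contact_force: [-0.1, -1.0, -4.2]
gripper_width: 28.6
```

Call:
{"fn": "servo_tool", "kwargs": {"rows": [[0,0.4,0.6,0,0,0,0],[0,0.8,1.2,0,0,0,0],[0,1.3,2,0,0,0,0],[0,1.6,2.5,0,0,0,0],[0,1.8,2.8,0,0,0,0],[0,1.8,2.8,0,0,0,0],[0,1.8,2.8,0,0,0,0],[0,1.8,2.8,0,0,0,0],[0,1.8,2.8,0,0,0,0],[0,1.8,2.8,0,0,0,0],[0,1.8,2.8,0,0,0,0],[0,1.8,2.8,0,0,0,0]]}}

```text
clock: 6.85
position: [578.5, -124.3, 322.2]
ee_rot: [0.959, -0.282, -0.001, 0.0]
contact_force: [-0.0, 0.1, -3.1]
gripper_width: 28.7
```

Call:
{"fn": "servo_tool", "kwargs": {"rows": [[0,1.6,2.5,0,0,0,0],[0,1.2,1.9,0,0,0,0],[0,0.7,1.0,0,0,0,0],[0,0.3,0.6,0,0,0,0],[0,0,0,0,0,0,0],[0,0,0,0,0,0,0]]}}

```text
clock: 7.45
position: [579.3, -192.4, 323.1]
ee_rot: [0.96, -0.281, -0.0, -0.0]
contact_force: [0.7, 0.3, -3.3]
gripper_width: 29.0
```

```bash
python3 - <<'E'
import cv2
from h import *
from bench import *
st=read_state();print(st['clock'],st['position'],st['joints'].round(2),st['contact_force'],st['gripper_width'])
go(st,[581.2,-194.3],155)
a=get_image('scene')['image'];b=get_image('wrist')['image']
o=np.hstack([cv2.resize(a[40:320,200:480],(400,400)),cv2.resize(b[:,70:490],(400,400))])
cv2.imwrite('pics/over.png',o[:,:,::-1])
E
```

```text
7.45 [ 579.25086614 -192.35846693  323.13533431] [-0.06  0.32  0.11 -0.   -1.36  1.06] [ 0.68463532  0.30026585 -3.2599719 ] 28.97703052597863
tool shift cm [ 0.28  0.06 16.81]
axes x,y,z [[0.842, -0.54, -0.001], [-0.54, -0.842, -0.0], [-0.0, 0.0, -1.0]]
```

View pics/over.png

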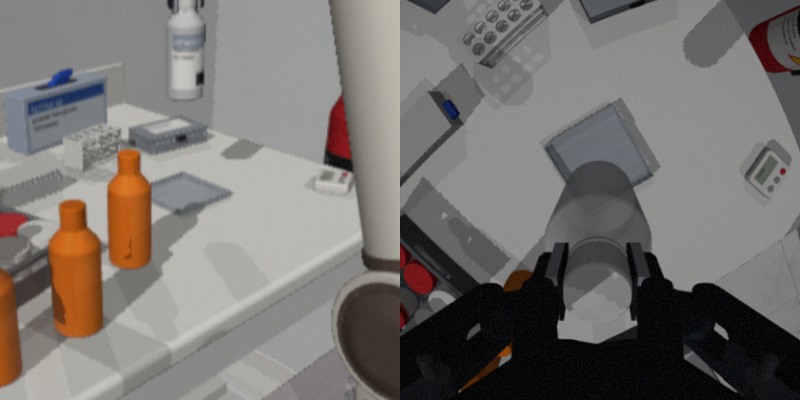

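The bottle hangs upright over the tray. Its underside is about 145 mm below the TCP because the crate floor is 4 mm thick, so I expect contact at TCP z of about 147.

Call:
{"fn": "servo_tool", "kwargs": {"rows": [[0,0.25,0.05,1,0,0,0],[0,0,0,2,0,0,0],[0,0,0,2.5,0,0,0],[0,0,0,2.5,0,0,0],[0,0,0,2.5,0,0,0],[0,0,0,2.5,0,0,0],[0,0,0,1.5,0,0,0],[0,0,0,1,0,0,0],[0,0,0,0.5,0,0,0],[0,0,0,0.3,0,0,0],[0,0,0,0,0,0,0],[0,0,0,0,0,0,0]]}}

```text
clock: 8.75
position: [581.7, -194.8, 161.2]
ee_rot: [0.96, -0.281, 0.001, -0.0]
contact_force: [0.1, 0.3, -2.6]
gripper_width: 28.9
```

```bash
python3 - <<'E'
import cv2
from h import *
from bench import *
st=read_state();print(st['clock'],st['position'],st['contact_force'])
t=get_image('top');a=get_image('scene')
print(proj(a,[[581,-194,2]]),proj(t,[[581,-194,2]]))
o=np.hstack([cv2.resize(a['image'][90:230,280:420],(400,400)),cv2.resize(t['image'][100:240,300:440],(400,400))])
cv2.imwrite('pics/near.png',o[:,:,::-1])
E
```

```text
8.75 [ 581.73163035 -194.77061712  161.19913951] [ 0.08282447  0.31719935 -2.61569874]
[[326.00559078 175.879431  ]] [[364.81910246 170.51160167]]
```

View pics/near.png

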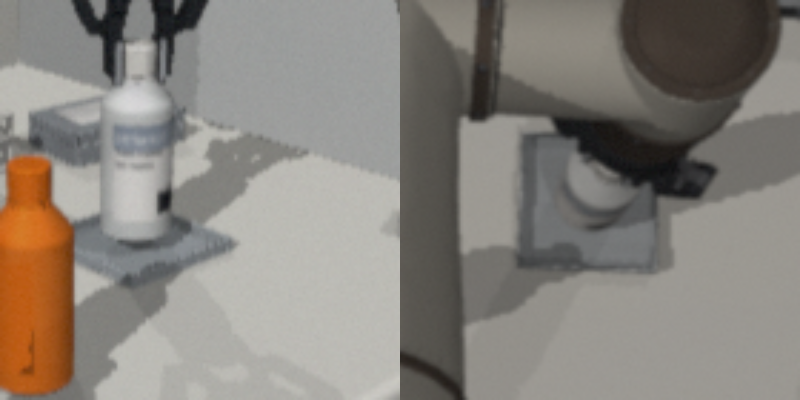

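The left scene crop shows the bottle upright a little above the tray. It looks slightly left of the tray's middle, so I'll check the tray centre in both views from its outline.

```bash
python3 - <<'E'
import pickle,cv2
from h import *
d=pickle.load(open('d0.pkl','rb'))
for n,x0,y0,seed in(('scene',290,150,(331,176)),('top',330,130,(370,168))):
    im=d[n]['image'];hsv=cv2.cvtColor(im,cv2.COLOR_RGB2HSV)
    L=cv2.cvtColor(im,cv2.COLOR_RGB2LAB).astype(int);ref=np.median(L[seed[1]-4:seed[1]+5,seed[0]-4:seed[0]+5].reshape(-1,3),0)
    e=np.abs(L-ref);m=((e[...,0]<45)&(np.abs(e[...,2])<5)&(L[...,2]<ref[2]+5)).astype(np.uint8)
    m[:y0]=0;m[y0+75:]=0;m[:,:x0]=0;m[:,x0+80:]=0
    k,lab=cv2.connectedComponents(m);m=(lab==lab[seed[1],seed[0]]).astype(np.uint8)
    c=max(cv2.findContours(m,0,2)[0],key=cv2.contourArea)
    h=cv2.convexHull(c);q=cv2.approxPolyN(h,4)[0] if hasattr(cv2,'approxPolyN') else cv2.minAreaRect(h)
    P=cast(d[n],np.array(q).reshape(-1,2),10)
    print(n,ref,cv2.contourArea(c),np.array(q).tolist(),P[:,:2].round(1).tolist(),P.mean(0).round(1),np.linalg.norm(P-np.roll(P,1,0),axis=1).round())
    pic=im[y0:y0+75,x0:x0+80].copy();pic2=pic.copy();cv2.polylines(pic2,[np.array(q,np.int32).reshape(-1,1,2)-[x0,y0]],1,(255,0,0))
    o=cv2.resize(np.hstack([pic,pic2]),None,fx=5,fy=5,interpolation=cv2.INTER_NEAREST)[:300]
    cv2.imwrite(f'pics/t_{n}.png',o[:,:,::-1])
a=np.vstack([cv2.imread('pics/t_scene.png'),cv2.imread('pics/t_top.png')]);cv2.imwrite('pics/t2.png',a)
E
```

```text
scene [150. 127. 125.] 1008.0 [[367, 174], [327, 194], [291, 172], [327, 159]] [[506.0, -262.8], [496.2, -109.0], [646.7, -134.5], [644.1, -263.1]] [ 573.3 -192.3   10. ] [138. 154. 153. 129.]
top [117. 127. 127.] 5298.0 [[409, 130], [409, 204], [330, 204], [330, 130]] [[682.4, -304.1], [495.4, -300.0], [495.0, -106.1], [684.0, -106.8]] [ 589.2 -204.3   10. ] [197. 187. 194. 189.]
```

View pics/t2.png

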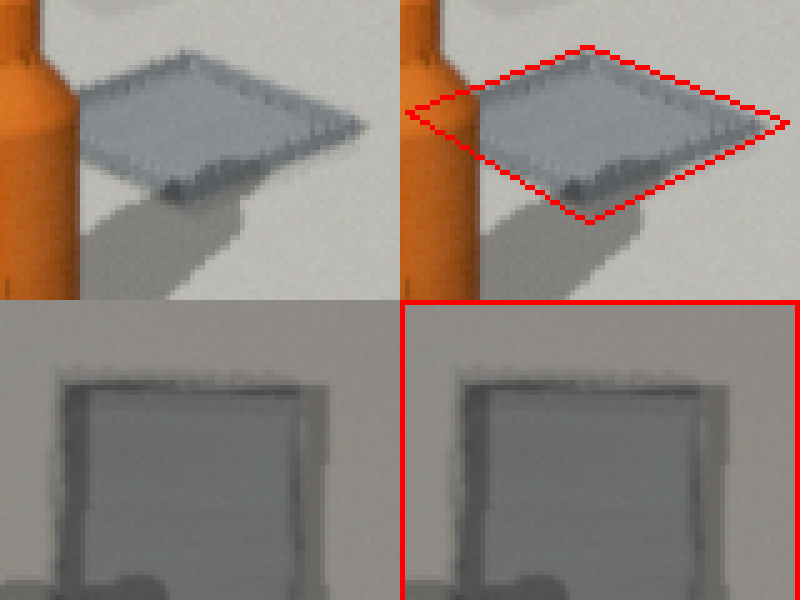

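That was an occlusion effect: the near orange bottle hides the tray's left corner in the scene view. The visible opposite corners there, (327.4,160.4) and (325,190.6), have their midpoint at (326.2,175.5). The predicted centre is (326.0,175.9), so (581,-195) holds. I'll lower it.

Call:
{"fn": "servo_tool", "kwargs": {"rows": [[0,0,0,0.5,0,0,0],[0,0,0,0.3,0,0,0],[0,0,0,0.2,0,0,0],[0,0,0,0.1,0,0,0],[0,0,0,0,0,0,0]]}}

```text
clock: 9.35
position: [581.1, -194.7, 149.0]
ee_rot: [0.96, -0.281, -0.0, 0.0]
contact_force: [0.1, -0.1, -2.3]
gripper_width: 28.6
```

Call:
{"fn": "servo_tool", "kwargs": {"rows": [[0,0,0,0.1,0,0,0],[0,0,0,0.1,0,0,0],[0,0,0,0,0,0,0]]}}

```text
clock: 9.65
position: [581.1, -194.7, 147.2]
ee_rot: [0.96, -0.282, -0.0, -0.0]
contact_force: [0.0, 0.4, -3.0]
gripper_width: 28.6
```

Call:
{"fn": "servo_tool", "kwargs": {"rows": [[0,0,0,0.05,0,0,0],[0,0,0,0.05,0,0,0],[0,0,0,0,0,0,0]]}}

```text
clock: 9.95
position: [581.4, -194.8, 146.9]
ee_rot: [0.96, -0.281, 0.0, 0.0]
contact_force: [0.0, 0.5, 0.8]
gripper_width: 28.5
```

Call:
{"fn": "servo_tool", "kwargs": {"rows": [[0,0,0,0.05,0,0,0],[0,0,0,0,0,0,0]]}}

```text
clock: 10.15
position: [581.5, -195.0, 146.9]
ee_rot: [0.96, -0.281, 0.001, 0.0]
contact_force: [-1.7, -0.6, 5.1]
gripper_width: 28.5
```

Contact: the weight is taken and the tool feels +5 N. I'll release gradually and retreat upward.

Call:
{"fn": "servo_tool", "kwargs": {"rows": [[0.4,0,0,0,0,0,0],[0.5,0,0,0,0,0,0],[0.7,0,0,0,0,0,0],[0.9,0,0,0,0,0,0],[1,0,0,0,0,0,0],[1,0,0,0,0,0,0],[1,0,0,-0.5,0,0,0],[1,0,0,-1.5,0,0,0],[1,0,0,-2.5,0,0,0],[1,0,0,-3,0,0,0],[1,0,0,-3,0,0,0],[1,0,0,-2,0,0,0]]}}

```text
clock: 11.35
position: [581.8, -195.0, 274.0]
ee_rot: [0.96, -0.281, 0.002, -0.0]
contact_force: [0.8, -0.1, -0.0]
gripper_width: 85.2
```

Call:
{"fn": "servo_tool", "kwargs": {"rows": [[1,0,0,-1,0,0,0],[1,0,0,0,0,0,0],[1,0,0,0,0,0,0]]}}

```text
clock: 11.65
position: [580.7, -194.5, 279.7]
ee_rot: [0.96, -0.282, -0.001, -0.0]
contact_force: [-0.8, -0.3, -0.2]
gripper_width: 85.5
```

```bash
python3 - <<'E'
import cv2
from h import *
from bench import *
st=read_state();print(st['clock'],st['position'],st['contact_force'],st['gripper_width'])
t=get_image('top');a=get_image('scene');w=get_image('wrist')
print('cap exp scene',proj(a,[[581,-195,170],[581,-195,2]]))
o=np.hstack([cv2.resize(a['image'][80:300,90:420],(450,300)),cv2.resize(w['image'],(350,300))])
cv2.imwrite('pics/end.png',np.vstack([o,np.hstack([cv2.resize(t['image'][100:230,140:270],(300,300)),cv2.resize(a['image'][90:200,270:390],(500,300),interpolation=2)])])[:,:,::-1])
E
```

```text
11.65 [ 580.66238825 -194.49146995  279.6755599 ] [-0.78611071 -0.30518766 -0.16016532] 85.47737593830516
cap exp scene [[327.88211649 110.88208138]
 [326.28128399 175.76762387]]
```

View pics/end.png

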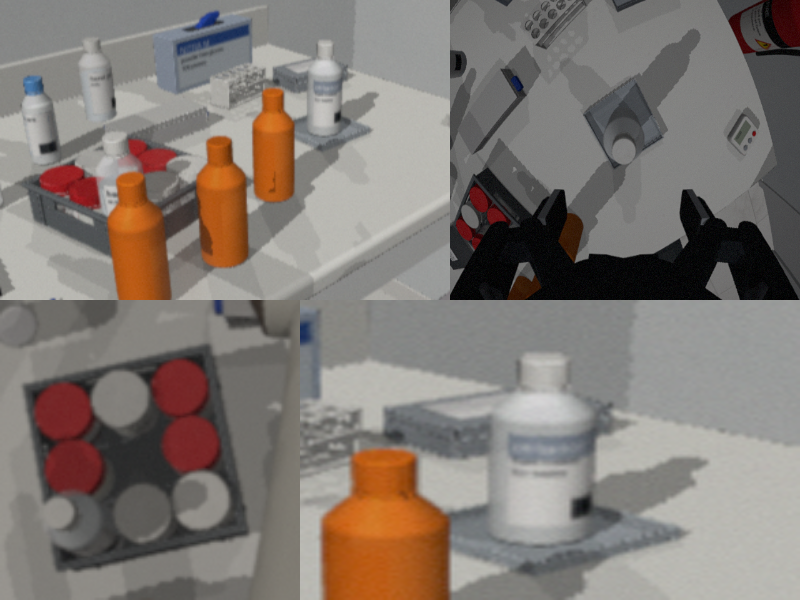

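The bottle stands upright in the tray, cap at scene (328,113) against an expected (328,111). The crate's middle place is empty, and the corner bottle and all the jars are in place. The gripper is open and clear.

```bash
python3 -c "
from bench import *
print(job_done())"
```

```text
the job is handed in; nothing more can be done
None
```

I lifted the wash bottle by its cap straight up out of the crate's middle place and carried it about 175 mm up, over to the tray. There I lowered it until the tool felt contact (about 5 N), released it and backed off upward. It took about 12 s of the 45 s allowed, and the highest force I read was about 6 N.

- **Bottle:** in the last pictures it stands upright in the tray. Its cap is at scene (328,113), against (328,111) expected for a bottle at (581,-195).
- **Crate and look-alikes:** the corner bottle and the jars are still in their places. The three orange look-alikes are standing, and I saw no sign that they moved.
- **Gripper:** it is open and well above the bottle, touching nothing.

**Checks that failed or disagreed:**
- The wrist view put the cap about 2 mm from where the top and scene views had it, and I split the difference.
- An automatic outline of the tray failed: in the top view it took in the whole crop, and in the scene view an orange bottle hides one corner. I took the tray centre from its visible corners instead, where the two views agree to within a few millimetres.

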